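Start the long cure in the dental light-curing unit

ROBOT

A 7-joint arm with a two-finger parallel gripper is mounted at the origin on the work surface. World frame = base frame: x ahead of the robot, y to its left, z up, the work surface at z = 0. Lengths are in m, angles in rad, forces in N, time in s.
With the tool pointing down it reaches from about 0.4 to 0.85 m from the base axis. Payload 10.4 kg.
Tool frame: the origin (TCP) lies on the centre line of the jaws, within the pads' length; the fingertips stand 25 mm ahead of it and the grasp point (between the pads) lies 6 mm ahead of it (ctrl.tips_ahead is the distance from the TCP to the fingertips, in m); z points along the fingers, y is the line along which they close (so a half turn about z gives the same grasp; the last joint's range is limited). The gripper opens to 87 mm and grips with 3 to 60 N. Pads are 19 mm wide; open, the fingers measure 117 mm over their backs; the gripper's body (75 mm by 190 mm) begins 51 mm behind the grasp point.
Start: joints at [-1.133, 0.332, -0.065, 1.46, 0.022, 1.35, -0.088], TCP at [0.278, 0.56, 0.248] pointing down, gripper open.
Joint ranges: [-2.6, 2.6], [-0.5, 2.12], [-1.47, 1.34], [0.16, 2.42], [-1.27, 4.41], [0.06, 2.06], [-2.6, 2.6]. Speed limits (rad/s): [2.22, 2.22, 2.79, 2.79, 3.14, 3.14, 3.14].

INTERFACE

Orientations are given as a unit quaternion [x, y, z, w].
In Python, from rig import ctrl gives the robot as it stands. The module is installed in compiled form; this text tells all that it offers.
- The arm moves only by the tool play_rows, never from a script. Its argument "increments" is one flat list of numbers, 6 for each row, row after row: the shift along the world's x, y, z scaled (see below), then the turn, a rotation vector about the world's x, y, z scaled (see below). A call has 1 to 12 rows; each row shifts and turns the commanded pose from where the row before left it; what a row does not reach is not made up. The controller multiplies each number of a shift by 20 mm and each number of a turn by 6 degrees. A row lasts 1/8 s, in which the tool goes at most 62.5 mm and 10.7 degrees, less where a joint would pass 70% of its speed; a pose out of reach is approached as far as the arm can. A call with a number of a shift or a turn outside -1 to 1 is refused whole. A call with a gripper value outside its range is refused whole. "hand" is the opening, from 0 (shut) to 1 (fully open), set as the call begins (left out, the last holds). The fingers move at their own pace and stop on an object; the grip force is fixed at half the most. Time passes only in rows, so rows that do not move let the fingers close. It gives the time, the measured TCP pose, the force, the opening and the grip force at its end, in the units of the state.
- ctrl.sense(): the state, without advancing time (a new reading comes with each control period).
- ctrl.capture(name): name is "side" or "top"; returns a dict with "frame" (384x512x3 uint8, red, green, blue), "mtx" (3x3 intrinsics, pixels), "origin" and "orientation" of the camera in the world. Camera axes: x right, y up, looking along -z (the intrinsics and any distortion apply to the point x, -y, -z); pixel columns grow to the right and rows downward; lengths in m; the calibration is good to about 2 mm. A picture is of the moment at which its call begins. There is no depth.
- ctrl.sign_off(): hands the job in; it is judged then, once.
The state is a dict: "t": time; "joint_positions": joint angles; "qd": joint speeds; "joint_torque": joint torques, N m; "tcp_pos": TCP position; "tcp_rot": TCP orientation; "force": force on the tool from outside, world axes, zero at the start; "ft_torque": the same for the moment, N m; "finger_gap": finger opening in m; "gripper_force": force on a finger pad.
Only numpy, scipy, OpenCV 4.12 (cv2) and the standard library are available. Lean on these libraries where they do the work, as an engineer would, in place of code of your own. Each camera call takes 0.05 s, during which the arm holds its last target. There are 200 camera calls.

TASK

Get the jaw model in the light-curing unit curing: push the unit's lid fully shut first so that no light escapes, then switch the unit on by pressing the near half of the green rocker fully over, then press the blue long-cure key fully down for a moment and let it go. Touch the unit with the fingers only and press none of the other keys; do not disturb the model in the chamber, and do not pick up or shift the jars, bottle, dish and brush around the unit.

Things in the scene. Friction and masses are not known exactly. Their poses are not given: they have to be found in the camera images.
- unit: White bench light-curing unit, fixed; 300 deep (x), 280 wide (y), 123 mm high with lid shut. Origin: centre of its underside. x points from the control panel (front, robot side) to the lid hinge (rear), y to the left, z up. Rear 200 mm: open chamber, rim 85 mm up. Front 100 mm: panel rising rearward from 48 to 73 mm above the bench, slope 0.245 rad, normal (-0.243, 0, 0.970) in this frame.
- lid_hinge (a point): Middle of the lid's hinge axis, which is parallel to the unit's y, 140 mm behind the unit's origin, 85 mm above the bench. The point turns with the lid: its -x axis points along the lid to the front edge (194 mm away), z is the lid's outward normal.
- lid_push (a point): Centre of the outside face of the lid's white front bar (46 by 272 mm, before the amber window), a good place to push down: 171 mm in front of the hinge axis and 38 mm off it along the lid's normal. The lid's front edge is 23 mm further; a grey lip sticks out 14 mm below it. The point turns with the lid, z is the lid's outward normal.
- lid (a joint): Lid angle in rad: 0 fully shut, grows as the front edge rises; starts 0.4 to 0.8 open. Stiff hinge: the lid stays wherever it is left, 2 to 4 N down on the front bar moves it. It has no latch.
- rocker_on (a point): Centre of the near half (robot side, white bar mark) of the green rocker's face, 11 mm from the pivot line, which runs along the unit's y. Rocker 36 mm long up the slope, 25 mm wide, leftmost on the panel. Its halves meet in a shallow V 12 mm above the panel. Off: near half stands up 0.36 rad. On: near half lies parallel to the panel. The point moves with it, 4 mm down; black frame 4 mm high.
- rocker (a joint): Rocker angle in rad: 0 off (start), 0.36 fully on. Stiff: 4 to 5 N on the middle of the near half moves it; it stays where it is left. A fingertip square to the panel turns it fully from the middle of the near half; an upright one should push about 5 mm nearer the rocker's outer (robot-side) end.
- long_key_top (a point): Centre of the top of the blue long-cure key, the one to press. Keys in a row along the unit's y, left to right: white, yellow, blue, red, 47 mm apart; round, 22 mm wide, tops 9 mm above the panel. The point's z axis points out of the panel.
- long_key (a joint): Travel of the blue key in m: 0 up, 0.005 fully down, straight into the panel against a spring (1.5 N to start, 4 N at the bottom) that brings it back up.
- short_key_top (a point): Centre of the top of the white short-cure key (next to the rocker). Not to be pressed. Its z axis points out of the panel.
- short_key (a joint): Travel of the white key in m: 0 up, 0.005 fully down.
- medium_key_top (a point): Centre of the top of the yellow medium-cure key. Not to be pressed. Its z axis points out of the panel.
- medium_key (a joint): Travel of the yellow key in m: 0 up, 0.005 fully down.
- stop_key_top (a point): Centre of the top of the red stop key (far right). Not to be pressed. Its z axis points out of the panel.
- stop_key (a joint): Travel of the red key in m: 0 up, 0.005 fully down.
- model: The work: a jaw model, yellow base 52 by 60 mm with a horseshoe of white crowns, 24 mm high, loose on the turntable in the chamber. Origin: centre of its underside, 34 mm above the bench.
- jar_rose: Loose white stain jar with a rose dot on its lid, 39 mm wide, 39 mm high, standing beside the unit. Origin: centre of its underside.
- jar_lilac: Loose white stain jar with a lilac dot on its lid, 39 mm wide, 39 mm high, standing beside the unit. Origin: centre of its underside.
- jar_ochre: Loose white stain jar with an ochre dot on its lid, 39 mm wide, 39 mm high, standing beside the unit. Origin: centre of its underside.
- liquid_bottle: Loose clear bottle with a black cap, 36 mm wide, 85 mm high, standing beside the unit. Origin: centre of its underside.
- brown_dish: Loose flat brown dish, 80 mm wide, 14 mm high, lying to the left of the unit. Origin: centre of its underside.
- brush: Loose fine stain brush, 168 mm long, 9 mm high, with a blue handle and a black grip, lying to the right of the unit. Origin: underside, near its middle; its x axis points along it to the bristles.
Not all that is in view belongs to the job. There is more than one size of the model; the job needs the smallest.

How it is judged:
On the way, in this order (a step that is already met when the one before it is completed fails the run):
1. the lid is pushed fully shut, with the rocker still off (value of joint lid below 0.025 rad and value of joint rocker below 0.1 rad), for 0.1 s.
2. the rocker is switched on (value of joint rocker above 0.22 rad), for 0.1 s.
3. the blue long-cure key is pressed down (value of joint long_key above 0.0035 m and value of joint rocker above 0.22 rad and value of joint lid below 0.025 rad), for 0.1 s.
At the end, for the whole second after the job is handed in: The lid is shut (within 0.025 rad), the rocker is on (beyond 0.22 of 0.36 rad), the blue key has been pressed at least 3.5 of its 5 mm after that and every key is up again (within 1.5 mm), and the model lies still on the turntable (value of joint lid below 0.025 rad and value of joint rocker above 0.22 rad and value of joint each of long_key, short_key, medium_key, stop_key below 0.0015 m and z of model in the frame of unit below 0.04 m and linear speed of model below 0.02 m/s); the robot touches nothing.
It fails at once if a key other than the blue one is pressed (value of joint any of short_key, medium_key, stop_key above 0.002 m).
It fails at once if the unit is switched on while the lid is open, or the blue key is pressed before the lid is shut and the rocker is on ((value of joint long_key above 0.002 m and (value of joint lid above 0.04 rad or value of joint rocker below 0.2 rad)) or (value of joint rocker above 0.2 rad and value of joint lid above 0.04 rad)).
It fails at once if the unit is pushed with the arm or the gripper's body instead of the fingers (contact force between the arm and unit above 3 N).
It fails at once if the model in the chamber is touched, shifted or lifted (distance of model from where it was at the start of the episode above 0.012 m or contact force between any of the arm, the fingers and model above 0.5 N).
It fails at once if a jar, the bottle, the dish or the brush is shifted, lifted or carried, or the lid is lifted further open (distance of any of jar_rose, jar_lilac, jar_ochre, liquid_bottle, brown_dish from where it was at the start of the episode above 0.015 m or distance of brush from where it was at the start of the episode above 0.02 m or value of joint lid above 1.05 rad).
It also fails if it takes over 48 s, if anything falls off the work surface, if the arm or the gripper's body presses on something with over 40 N, if the wrist force passes 120 N, or if a joint passes its speed limit or range.

## Working session

There is one attempt and no reset: what is moved stays moved. The work goes in short steps, Python scripts to look and compute and a tool call to move; the robot and the scene stay as the last step left them, time stands still between calls to the robot, and variables do not carry over. Pictures are saved under pics/ and viewed, at most 10 in all, crops included, and the job is handed in when it is done.

Besides the shell and the picture viewer there is one more tool, called after ">>>" by a JSON object that holds its "api" and its "payload". play_rows: Moves the arm, as the interface text tells. Its arguments: {"type":"object","properties":{"increments":{"type":"array","items":{"type":"number","minimum":-1,"maximum":1}},"hand":{"type":"number"}},"required":["increments"]}

```bash
mkdir -p pics
python3 - <<'E'
from rig import ctrl
import cv2,pickle
for n in("side","top"):
    c=ctrl.capture(n);pickle.dump(c,open(f"{n}.pkl","wb"))
    cv2.imwrite(f"pics/{n}0.png",cv2.resize(c["frame"][:,:,::-1],(800,600),interpolation=cv2.INTER_CUBIC))
    print({k:v for k,v in c.items() if k!="frame"})
s=ctrl.sense();print(s, ctrl.tips_ahead)
E
```

```text
{'mtx': array([[355.21570031,   0.        , 257.13597702],
       [  0.        , 355.21570031, 197.73429449],
       [  0.        ,   0.        ,   1.        ]]), 'origin': array([ 0.38520313, -0.48015572,  0.70467115]), 'orientation': array([ 0.36364289, -0.06881593, -0.1696813 ,  0.91336546])}
{'mtx': array([[388.04588385,   0.        , 251.987759  ],
       [  0.        , 388.04588385, 187.44325583],
       [  0.        ,   0.        ,   1.        ]]), 'origin': array([0.44602111, 0.04054952, 1.28631098]), 'orientation': array([-0.05507371,  0.04527638,  0.70994071, -0.70064336])}
{'t': 0.1, 'joint_positions': array([-1.13261063,  0.33278187, -0.06469697,  1.46087938,  0.02159254,
        1.34986454, -0.08849913]), 'qd': array([-0.00110392, -0.0031186 ,  0.0002913 , -0.00056506,  0.00081673,
        0.00037723, -0.00086163]), 'joint_torque': array([ 1.47179027e-03, -6.24543142e+01,  2.46349251e-02, -3.90717888e+01,
       -6.14612829e-02,  3.65900248e-02,  3.93406992e-05]), 'tcp_pos': array([0.27776912, 0.55953326, 0.24683967]), 'tcp_rot': array([ 2.28352155e-01,  9.73578405e-01, -6.07879090e-04, -1.17067459e-04]), 'force': array([ 0.24015345, -0.23529004, -0.50912388]), 'ft_torque': array([0.01443416, 0.01867912, 0.04202691]), 'gripper_force': 0.0, 'finger_gap': 0.08678621204379529} 0.025
```

View pics/top0.png

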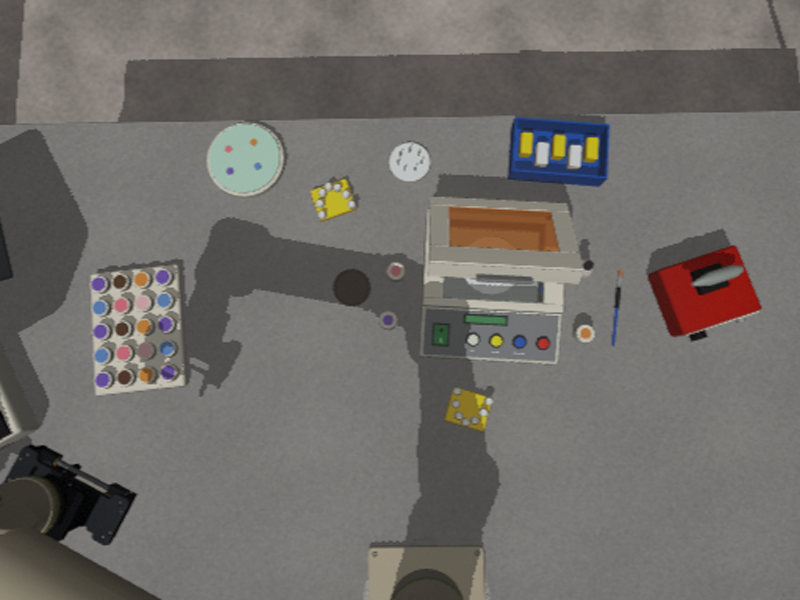

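View pics/side0.png

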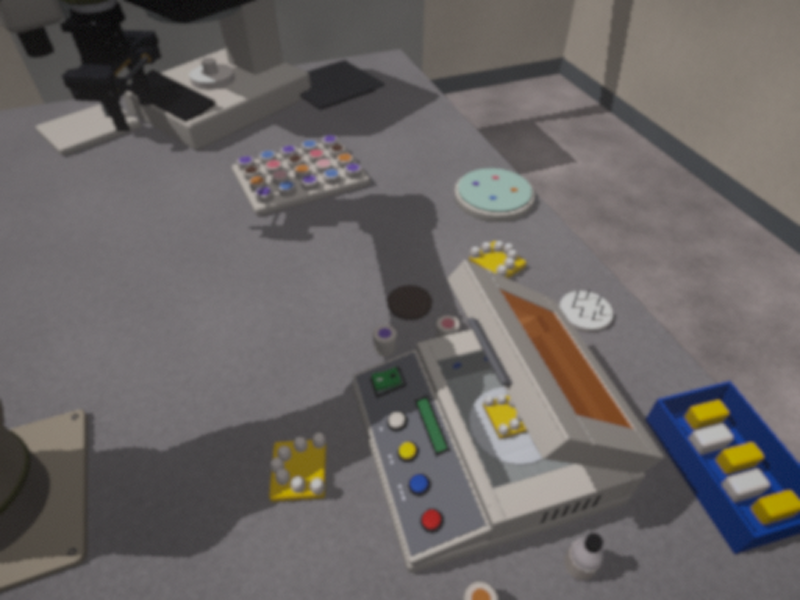

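The top view shows the unit with its front (panel) edge at about y=360 px, spanning x=421–559, and the keys at (473,340), (497,341), (519,342) and (543,343). The side view shows the lid open, with the model inside. I'll enlarge both.

Run:
```python
import cv2,pickle
t=pickle.load(open("top.pkl","rb"))["frame"][118:242,262:387,::-1]
s=pickle.load(open("side.pkl","rb"))["frame"][160:370,220:430,::-1]
cv2.imwrite("pics/tc.png",cv2.resize(t,None,fx=4.8,fy=4.8,interpolation=cv2.INTER_CUBIC))
cv2.imwrite("pics/sc.png",cv2.resize(s[:200],None,fx=3,fy=3,interpolation=cv2.INTER_CUBIC))
```

```text
(no output)
```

View pics/tc.png

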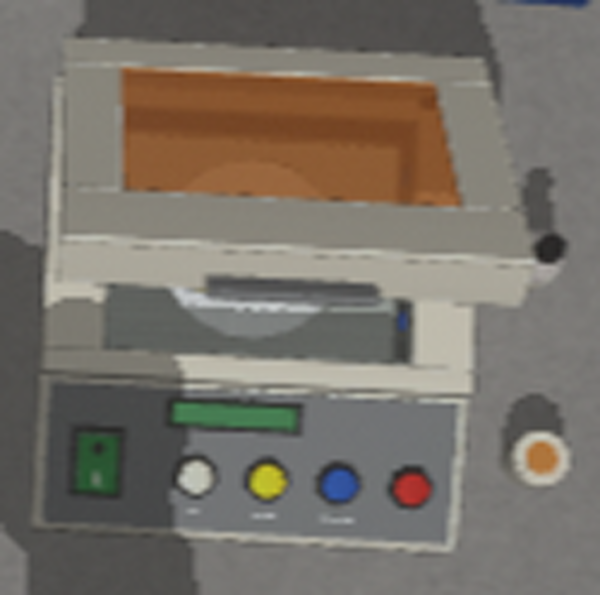

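View pics/sc.png

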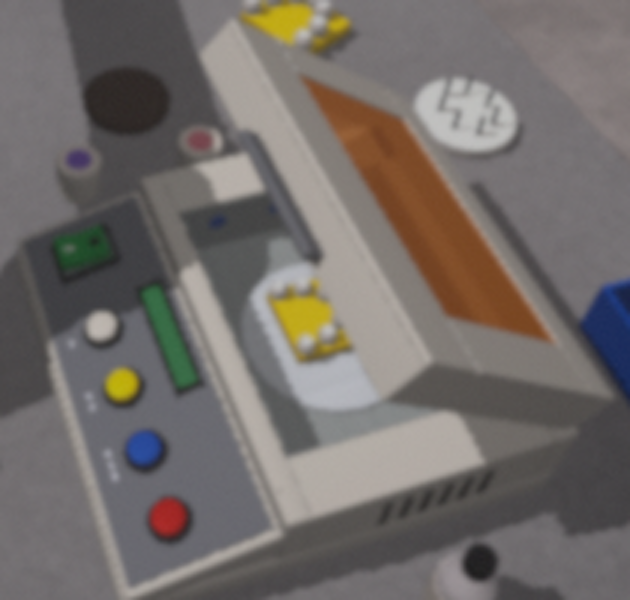

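```bash
cat > geo.py <<'E'
import numpy as np,pickle
from scipy.spatial.transform import Rotation as R
from scipy.optimize import least_squares
cams={n:pickle.load(open(n+".pkl","rb")) for n in("top","side")}
def proj(n,P):
    c=cams[n];p=R.from_quat(c["orientation"]).inv().apply(np.atleast_2d(P)-c["origin"])
    q=np.c_[p[:,0],-p[:,1],-p[:,2]]@c["mtx"].T
    return q[:,:2]/q[:,2:]
S=0.245
def panel(u,y,h): # u up slope from front edge
    return np.array([-.15+u*np.cos(S)-h*np.sin(S),y,.048+u*np.sin(S)+h*np.cos(S)])
def lidp(a,x,y,z): # x along to front
    return np.array([.14-x*np.cos(a)-z*np.sin(a)*-1,y,.085+x*np.sin(a)+z*np.cos(a)])
def W(p,P): return R.from_euler("z",p[2]).apply(P)+[p[0],p[1],0]
E
cat > fit.py <<'E'
from geo import *
o={"top":[(196,476),(268,481),(340,485),(411,489),(97,462),(35,525),(453,549),(60,238),(535,263)],
"side":[(102,326),(123,385),(146,449),(169,518),(85,250),(22,243),(127,597),(237,18),(435,360)]}
o={"top":(np.array(o["top"])+.5)/4.8-.5+[262,118],"side":(np.array(o["side"])+.5)/3-.5+[220,160]}
def pts(p):
    X,Y,yaw,uk,yk,ur,yr,a=p
    L=[panel(uk,yk-.047*i,.009) for i in range(4)]+[panel(ur,yr,.004),panel(0,.14,0),panel(0,-.14,0),lidp(a,.194,.136,.038),lidp(a,.194,-.136,.038)]
    return W(p,np.array(L))
f=lambda p:np.concatenate([(proj(n,pts(p))-o[n]).ravel() for n in o])
r=least_squares(f,[.6,0,0,.05,.05,.05,.1,.6],loss="soft_l1")
print(np.round(r.x,4));p=r.x
print(np.round(f(p).reshape(2,-1,2),1).tolist())
np.save("p.npy",p)
X,Y,yaw,uk,yk,ur,yr,a=p
for nm,P in dict(push=lidp(a,.171,0,.038),push0=lidp(0,.171,0,.038),lip=lidp(a,.208,0,.0),rocker=panel(ur,yr,.012),rockon=panel(ur-.011,yr,.012),rock_end=panel(ur-.016,yr,.014),blue=panel(uk,yk-.094,.009)).items(): print(nm,W(p,P).round(4))
E
python3 fit.py
```

```text
[ 0.6368 -0.1439 -0.0722  0.0389  0.0331  0.0443  0.1006  0.652 ]
[[[0.6, 0.1], [0.6, -0.0], [0.7, 0.0], [1.0, 0.1], [-0.2, -0.2], [-0.6, -0.5], [0.8, -0.2], [0.5, -1.1], [0.6, -0.8]], [[0.1, -0.2], [-0.1, -0.4], [-0.5, -0.6], [-0.1, -0.4], [-0.1, 0.2], [-1.2, -2.7], [0.5, 0.2], [-0.9, -0.5], [-0.4, 0.5]]]
push [ 0.6639 -0.1459  0.219 ]
push0 [ 0.6059 -0.1417  0.123 ]
lip [ 0.6116 -0.1421  0.2112]
rocker [ 0.5344 -0.0357  0.0704]
rockon [ 0.5238 -0.0349  0.0677]
rock_end [ 0.5185 -0.0346  0.0684]
blue [ 0.5182 -0.1964  0.0662]
```

Fit residuals are about 1 px, with the lid at 0.65 rad. I'll approach with closed fingers.

>>> {"api": "play_rows", "payload": {"increments": [0.55, -1, 0.2, 0, 0, 0.31, 0.55, -1, 0.2, 0, 0, 0.31, 0.55, -1, 0.2, 0, 0, 0.31, 0.55, -1, 0.2, 0, 0, 0.31, 0.55, -1, 0.2, 0, 0, 0.31, 0.55, -1, 0.2, 0, 0, 0.31, 0.55, -1, 0.2, 0, 0, 0.31, 0.55, -1, 0.2, 0, 0, 0.31, 0.55, -1, 0.2, 0, 0, 0.31, 0.55, -1, 0.2, 0, 0, 0.31, 0.55, -1, 0.2, 0, 0, 0.31, 0.55, -1, 0.2, 0, 0, 0.31], "hand": 0}}

```text
t: 1.6
tcp_pos: [0.4101, 0.319, 0.2954]
tcp_rot: [0.035, 0.999, -0.0, -0.0]
force: [-0.1, -0.0, 0.6]
finger_gap: 0.0004
gripper_force: 0.0
```

>>> {"api": "play_rows", "payload": {"increments": [0.55, -1, 0, 0, 0, 0, 0.55, -1, 0, 0, 0, 0, 0.55, -1, 0, 0, 0, 0, 0.55, -1, 0, 0, 0, 0, 0.55, -1, 0, 0, 0, 0, 0.55, -1, 0, 0, 0, 0, 0.55, -1, 0, 0, 0, 0, 0.55, -1, 0, 0, 0, 0, 0.55, -1, 0, 0, 0, 0, 0.55, -1, 0, 0, 0, 0, 0.55, -1, 0, 0, 0, 0, 0.55, -1, 0, 0, 0, 0]}}

```text
t: 3.1
tcp_pos: [0.542, 0.0791, 0.2952]
tcp_rot: [0.036, 0.999, -0.0, -0.0]
force: [-0.3, 0.7, -0.2]
finger_gap: 0.0005
gripper_force: 0.0
```

>>> {"api": "play_rows", "payload": {"increments": [0.53, -0.94, 0, 0, 0, 0, 0.53, -0.94, 0, 0, 0, 0, 0.53, -0.94, 0, 0, 0, 0, 0.53, -0.94, 0, 0, 0, 0, 0.53, -0.94, 0, 0, 0, 0, 0.53, -0.94, 0, 0, 0, 0, 0.53, -0.94, 0, 0, 0, 0, 0.53, -0.94, 0, 0, 0, 0, 0.53, -0.94, 0, 0, 0, 0, 0.53, -0.94, 0, 0, 0, 0, 0.53, -0.94, 0, 0, 0, 0, 0.53, -0.94, 0, 0, 0, 0]}}

```text
t: 4.6
tcp_pos: [0.6693, -0.1462, 0.295]
tcp_rot: [0.036, 0.999, 0.0, -0.0]
force: [0.7, 0.6, 0.9]
finger_gap: -0.0
gripper_force: 0.0
```

Run:
```python
from rig import ctrl
from geo import *
import cv2
s=ctrl.sense();print(s["tcp_pos"],s["joint_positions"].round(2))
c=ctrl.capture("side")
cv2.imwrite("pics/s1.png",cv2.resize(c["frame"][:,:,::-1],(800,600),interpolation=cv2.INTER_CUBIC))
p=np.load("p.npy")
for a in np.arange(.7,-.01,-.1):
  print(round(a,2),(W(p,lidp(a,.171,0,.038))+[0,0,.025]).round(3))
```

```text
[ 0.66930147 -0.1462287   0.29502429] [-0.15  0.47  0.45  1.22 -0.2   1.49  1.77]
0.7 [ 0.67  -0.146  0.249]
0.6 [ 0.657 -0.145  0.238]
0.5 [ 0.645 -0.145  0.225]
0.4 [ 0.634 -0.144  0.212]
0.3 [ 0.625 -0.143  0.197]
0.2 [ 0.617 -0.142  0.181]
0.1 [ 0.611 -0.142  0.165]
0.0 [ 0.606 -0.142  0.148]
```

View pics/s1.png

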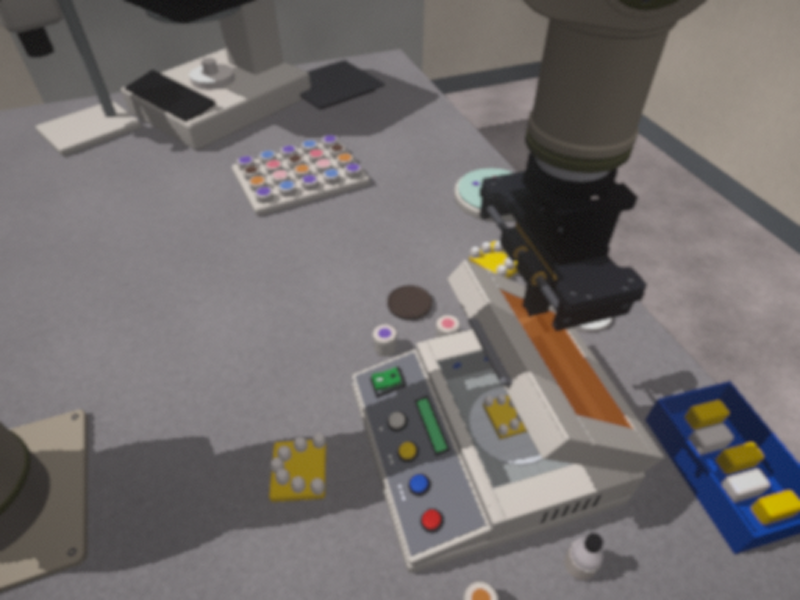

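The fingers are above the bar at (535,305), clear of everything. I'll push down along the lid's arc.

>>> {"api": "play_rows", "payload": {"increments": [0, 0, -0.65, 0, 0, 0, 0, 0, -0.65, 0, 0, 0, 0, 0, -0.65, 0, 0, 0, -0.3, 0, -0.45, 0, 0, 0, -0.3, 0, -0.45, 0, 0, 0, -0.3, 0, -0.32, 0, 0, 0, -0.3, 0, -0.33, 0, 0, 0, -0.28, 0.02, -0.33, 0, 0, 0, -0.28, 0.02, -0.33, 0, 0, 0, -0.22, 0.02, -0.37, 0, 0, 0, -0.22, 0.02, -0.37, 0, 0, 0, -0.2, 0.02, -0.4, 0, 0, 0]}}

```text
t: 6.15
tcp_pos: [0.6207, -0.1441, 0.189]
tcp_rot: [0.036, 0.999, -0.0, -0.0]
force: [0.3, -0.9, 1.3]
finger_gap: 0.0008
gripper_force: 0.6
```

>>> {"api": "play_rows", "payload": {"increments": [-0.2, 0, -0.4, 0, 0, 0, -0.2, 0, -0.4, 0, 0, 0, -0.15, 0, -0.4, 0, 0, 0, -0.1, 0, -0.4, 0, 0, 0, 0, 0, -0.2, 0, 0, 0, 0, 0, -0.15, 0, 0, 0]}}

```text
t: 6.9
tcp_pos: [0.608, -0.1439, 0.1503]
tcp_rot: [0.036, 0.999, -0.0, -0.0]
force: [-0.1, 0.4, 0.4]
finger_gap: 0.0004
gripper_force: 0.5
```

Run:
```python
from rig import ctrl
import cv2
s=ctrl.sense();print(s["tcp_pos"],s["force"])
c=ctrl.capture("side")
cv2.imwrite("pics/s2.png",cv2.resize(c["frame"][130:370,200:440,::-1],(600,600),interpolation=cv2.INTER_CUBIC))
```

```text
[ 0.60804608 -0.14385334  0.15030044] [-0.14607395  0.43369953  0.39701745]
```

View pics/s2.png

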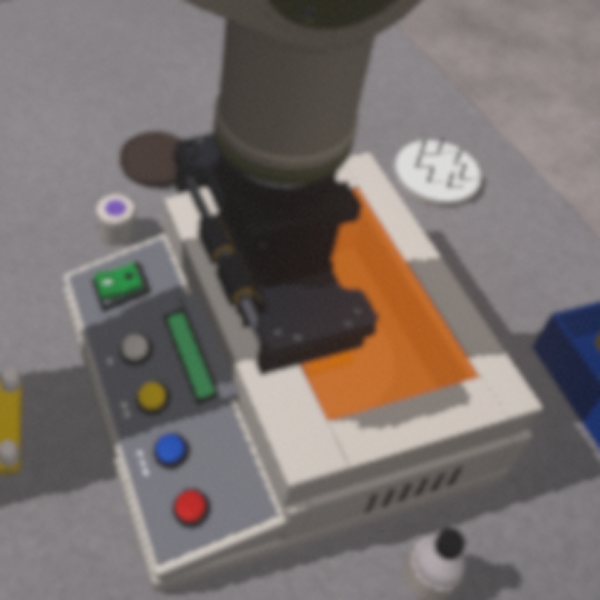

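The lid is nearly shut. I'll press on until the force rises.

>>> {"api": "play_rows", "payload": {"increments": [0, 0, -0.1, 0, 0, 0, 0, 0, -0.1, 0, 0, 0]}}

```text
t: 7.2
tcp_pos: [0.6083, -0.1439, 0.1483]
tcp_rot: [0.036, 0.999, 0.0, 0.0]
force: [-11.6, 2.3, 26.3]
finger_gap: 0.0007
gripper_force: 12.9
```

>>> {"api": "play_rows", "payload": {"increments": [0, 0, -0.1, 0, 0, 0, 0, 0, 0, 0, 0, 0]}}

```text
t: 7.45
tcp_pos: [0.6083, -0.1439, 0.1483]
tcp_rot: [0.036, 0.999, 0.001, 0.001]
force: [-13.7, 3.3, 30.8]
finger_gap: 0.0007
gripper_force: 15.3
```

The force jumped to 31 N at tip z = 0.123, so the lid is shut. Next come the tilted targets for the rocker and key.

Run:
```python
from geo import *
p=np.load("p.npy");X,Y,yaw,uk,yk,ur,yr,a=p
for h in(.075,.045,.036): print("rock",h,W(p,panel(ur-.013,yr,h)).round(4))
for h in(.065,.036,.0285): print("blue",h,W(p,panel(uk,yk-.094,h)).round(4))
print(R.from_euler("z",yaw).apply([-.243,0,.970]).round(4))
```

```text
rock 0.075 [ 0.5066 -0.0337  0.1284]
rock 0.045 [ 0.5139 -0.0342  0.0992]
rock 0.036 [ 0.5161 -0.0344  0.0905]
blue 0.065 [ 0.5047 -0.1954  0.1205]
blue 0.036 [ 0.5117 -0.1959  0.0923]
blue 0.0285 [ 0.5135 -0.196   0.0851]
[-0.2424  0.0175  0.97  ]
```

>>> {"api": "play_rows", "payload": {"increments": [0, 0, 0.5, 0, 0, 0, 0, 0, 0.8, 0, 0, 0, 0, 0, 0.8, 0, 0, 0, 0, 0, 0.8, 0, 0, 0]}}

```text
t: 7.95
tcp_pos: [0.6082, -0.1438, 0.2038]
tcp_rot: [0.036, 0.999, 0.0, 0.0]
force: [0.3, 0.2, -0.7]
finger_gap: 0.0005
gripper_force: 0.0
```

>>> {"api": "play_rows", "payload": {"increments": [-0.635, 0.69, 0, -0.021, -0.292, 0, -0.635, 0.69, 0, -0.021, -0.292, 0, -0.635, 0.69, 0, -0.021, -0.292, 0, -0.635, 0.69, 0, -0.021, -0.292, 0, -0.635, 0.69, 0, -0.021, -0.292, 0, -0.635, 0.69, 0, -0.021, -0.292, 0, -0.635, 0.69, 0, -0.021, -0.292, 0, -0.635, 0.69, 0, -0.021, -0.292, 0, 0, 0, -0.9, 0, 0, 0, 0, 0, -0.9, 0, 0, 0, 0, 0, -0.9, 0, 0, 0, 0, 0, -0.9, 0, 0, 0]}}

```text
t: 9.45
tcp_pos: [0.5068, -0.0334, 0.1308]
tcp_rot: [0.035, 0.992, -0.004, 0.123]
force: [0.6, 1.6, 0.1]
finger_gap: 0.0005
gripper_force: 0.0
```

Run:
```python
from rig import ctrl
import cv2
from geo import *
s=ctrl.sense();print(s["tcp_pos"],R.from_quat(s["tcp_rot"]).as_matrix().round(3))
c=ctrl.capture("side")
cv2.imwrite("pics/s3.png",cv2.resize(c["frame"][190:370,200:400,::-1],(800,720),interpolation=cv2.INTER_CUBIC)[:600])
```

```text
[ 0.50682777 -0.03344826  0.13080982] [[-0.967  0.071  0.243]
 [ 0.069  0.997 -0.017]
 [-0.244  0.    -0.97 ]]
```

View pics/s3.png

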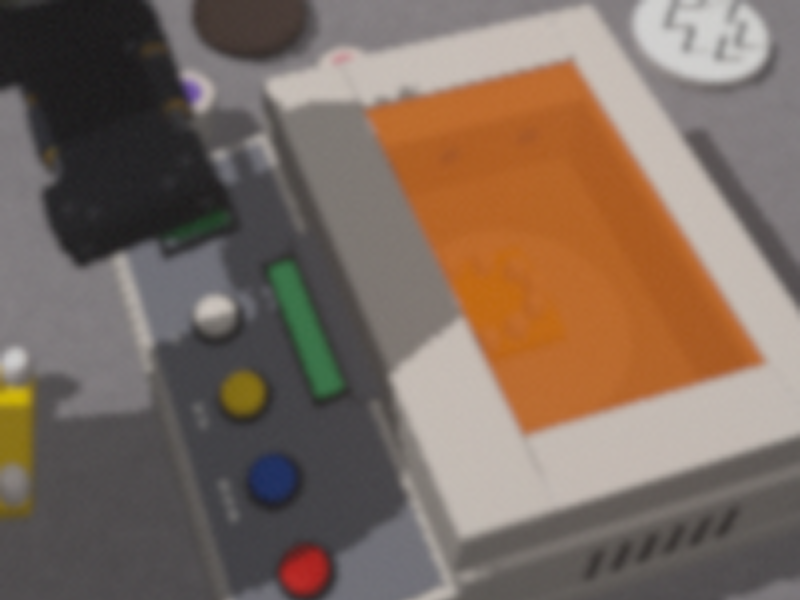

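The lid is shut and the tool is over the rocker at about (195,230). I'll press square to the panel.

>>> {"api": "play_rows", "payload": {"increments": [0.058, -0.005, -0.25, 0, 0, 0, 0.058, -0.005, -0.25, 0, 0, 0, 0.058, -0.005, -0.25, 0, 0, 0, 0.058, -0.005, -0.25, 0, 0, 0, 0.058, -0.005, -0.25, 0, 0, 0, 0.058, -0.005, -0.25, 0, 0, 0, 0.058, -0.005, -0.25, 0, 0, 0]}}

```text
t: 10.38
tcp_pos: [0.514, -0.0341, 0.095]
tcp_rot: [0.035, 0.992, -0.004, 0.121]
force: [-7.2, 0.4, 4.8]
finger_gap: 0.0004
gripper_force: 3.0
```

>>> {"api": "play_rows", "payload": {"increments": [0.058, -0.005, -0.25, 0, 0, 0, 0, 0, 0, 0, 0, 0]}}

```text
t: 10.62
tcp_pos: [0.5146, -0.0341, 0.0917]
tcp_rot: [0.036, 0.992, -0.004, 0.121]
force: [-28.3, 0.5, 38.5]
finger_gap: 0.0007
gripper_force: 21.8
```

Hard stop reached at nearly the predicted depth. I'll back off and look.

>>> {"api": "play_rows", "payload": {"increments": [-0.1, 0.007, 0.4, 0, 0, 0, -0.2, 0.014, 0.8, 0, 0, 0, -0.2, 0.014, 0.8, 0, 0, 0, -0.1, -0.8, 0.3, 0, 0, 0, 0, -1, 0, 0, 0, 0, 0, -1, 0, 0, 0, 0, 0, -1, 0, 0, 0, 0, 0, -1, 0, 0, 0, 0, 0, -1, 0, 0, 0, 0, 0, -1, 0, 0, 0, 0, 0, -1, 0, 0, 0, 0]}}

```text
t: 12.0
tcp_pos: [0.5038, -0.1902, 0.1365]
tcp_rot: [0.035, 0.992, -0.004, 0.122]
force: [0.2, 0.5, -0.1]
finger_gap: 0.0005
gripper_force: 0.0
```

Run:
```python
from rig import ctrl
import cv2
s=ctrl.sense();print(s["tcp_pos"],s["tcp_rot"])
c=ctrl.capture("top")
a=c["frame"][190:240,262:362,::-1];b=ctrl.capture("side")["frame"][225:285,220:300,::-1]
import numpy as np
cv2.imwrite("pics/s4.png",np.vstack([cv2.resize(a,(500,250),interpolation=cv2.INTER_CUBIC),cv2.resize(b,(500,350),interpolation=cv2.INTER_CUBIC)]))
```

```text
[ 0.50383478 -0.19015389  0.13646769] [ 0.03529939  0.99185547 -0.0044666   0.12229771]
```

View pics/s4.png

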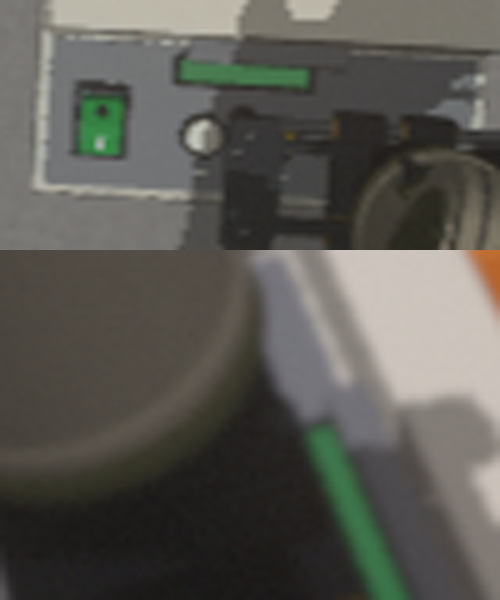

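The rocker's far end has risen in the frame (top view, about (100,90) in the crop) and the stop was at 12.5 mm, so it is on. Next is the blue key.

>>> {"api": "play_rows", "payload": {"increments": [0.02, -0.13, -0.4, 0, 0, 0, 0.02, -0.13, -0.4, 0, 0, 0, 0.06, -0.005, -0.24, 0, 0, 0, 0.06, -0.005, -0.24, 0, 0, 0, 0.06, -0.005, -0.24, 0, 0, 0, 0.06, -0.005, -0.24, 0, 0, 0, 0.06, -0.005, -0.24, 0, 0, 0, 0, 0, 0, 0, 0, 0]}}

```text
t: 13.1
tcp_pos: [0.5104, -0.1951, 0.0962]
tcp_rot: [0.035, 0.992, -0.004, 0.122]
force: [-0.5, 0.0, 0.3]
finger_gap: 0.0008
gripper_force: 0.0
```

>>> {"api": "play_rows", "payload": {"increments": [0.03, 0, -0.12, 0, 0, 0, 0.03, 0, -0.12, 0, 0, 0, 0.03, 0, -0.12, 0, 0, 0, 0.03, 0, -0.12, 0, 0, 0, 0, 0, 0, 0, 0, 0]}}

```text
t: 13.72
tcp_pos: [0.5131, -0.1952, 0.087]
tcp_rot: [0.035, 0.992, -0.004, 0.122]
force: [-0.8, 0.6, 3.9]
finger_gap: 0.0006
gripper_force: 1.9
```

>>> {"api": "play_rows", "payload": {"increments": [0.03, 0, -0.12, 0, 0, 0, 0, 0, 0, 0, 0, 0]}}

```text
t: 13.98
tcp_pos: [0.5135, -0.1953, 0.0861]
tcp_rot: [0.036, 0.992, -0.004, 0.122]
force: [-16.7, 4.7, 30.2]
finger_gap: 0.0004
gripper_force: 16.7
```

Bottomed out at 30 N, so the key is fully down. Releasing and retreating.

>>> {"api": "play_rows", "payload": {"increments": [-0.1, 0.005, 0.4, 0, 0, 0, -0.2, 0.01, 0.8, 0, 0, 0, -0.2, 0.01, 0.8, 0, 0, 0, -0.2, 0, 0.8, 0, 0, 0, -1, 0, 0.8, 0, 0, 0, -1, 0, 0.8, 0, 0, 0, -1, 0, 0.5, 0, 0, 0, -1, 0, 0.5, 0, 0, 0, -0.5, 0, 0.3, 0, 0, 0, 0, 0, 0, 0, 0, 0, 0, 0, 0, 0, 0, 0]}}

```text
t: 15.35
tcp_pos: [0.41, -0.1946, 0.1985]
tcp_rot: [0.035, 0.992, -0.004, 0.122]
force: [-0.6, -0.1, 0.2]
finger_gap: 0.0008
gripper_force: 0.0
```

Run:
```python
from rig import ctrl
import cv2
b=ctrl.capture("side")["frame"][200:370,200:400,::-1]
cv2.imwrite("pics/s5.png",cv2.resize(b,None,fx=3.5,fy=3.5,interpolation=cv2.INTER_CUBIC))
```

```text
(no output)
```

View pics/s5.png

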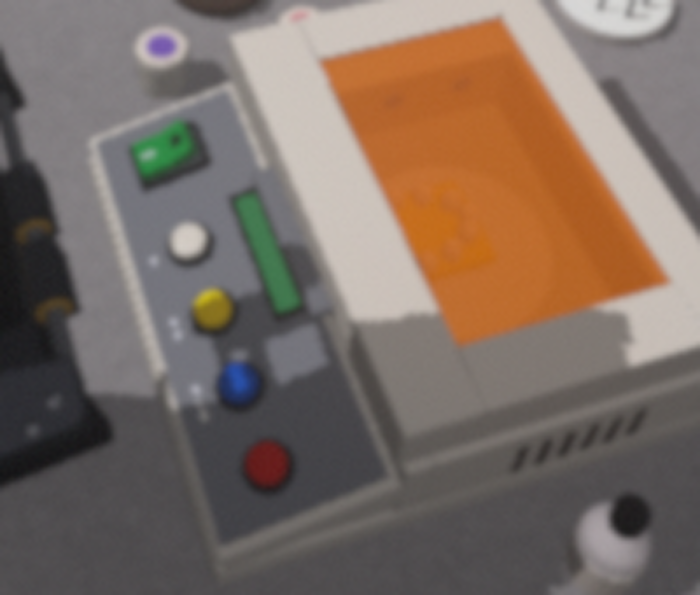

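The lid is shut, the rocker at (165,150) has its far half raised (on), all the keys are up, and the robot is clear. I'm handing in.

```bash
python3 -c "
from rig import ctrl
print(ctrl.sign_off())"
```

```text
the job is handed in; nothing more can be done
None
```

I shut the lid, switched the rocker on, pressed the blue key fully down and let it go, and handed the job in at about 15 s; the hand-in returned no verdict, but the last picture shows the lid shut, rocker on, keys up and arm clear.

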